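# Park the bamboo peg rack behind the post

## Task

Put the empty bamboo peg rack away by pushing it with the fingertips: it is too long to go straight in, so push one end to angle it past the steel post and into the storage bay, then push the other end round until the rack lies flat against the back fence, between the two end cheeks. Only push it along the counter, never pick it up or tip it, and leave the tumbler, mug and trivet where they are.

Things in the scene. Friction and masses are not known exactly. Their poses are not given: they have to be found in the camera images.
- rack: Loose bamboo peg rack lying on its back, 0.15-0.31 kg: board 34 mm wide (its x), 260 long (its y), 18 thick; four upright pegs, 12 mm across, stand on its centre line at y = -90, -30, 30, 90 mm, to 43 mm above the counter. Origin: centre of the underside; z up. Starts on the robot's side of the bay, its length within 0.22 rad of the fence's direction.
- end_a (a point): Centre of the rack's end face at its y = +130 mm, 9 mm above its underside (no separate mark; the two ends look alike).
- end_b (a point): Centre of the rack's end face at its y = -130 mm, 9 mm above its underside.
- bay: Fixed dark-wood bay: back fence with a cheek at each end, 40 mm high, 12 thick, open to the robot and above; thin slate strip inside. Origin: counter height, middle of the fence's inner face; x points into the fence (away from the robot), y along it. Inside length 325 mm (y -162.5 to 162.5); cheeks reach to x = -45 mm. Rack put away: centre at x = -17 mm, its length along y, either way round.
- post: Fixed upright steel post, 18 mm diameter, 45 mm high, on a flat dark flange that catches nothing. Origin: its axis at counter height. It stands in front of the bay at bay x = -84 mm (75 mm clear to the fence) and bay y = +95 or -95 mm: the side varies. The opening from it to the far cheek's line is 249 mm, less than the rack's length.
- plug: Flat brass plug 32 mm across and 1 mm high in the post's unused socket, at the mirror position of the post; things pass over it freely. Origin: its centre at counter height.
- tumbler: Loose clear glass tumbler, 72 mm across, 95 mm high, standing to one side; leave alone. Origin: centre of its foot.
- mug: Loose blue enamel steel mug, 80 mm across, 80 mm high, with a side handle; leave alone. Origin: centre of its foot.
- trivet: Loose round blue ceramic trivet, 150 mm across, 10 mm thick, lying on the counter; leave alone. Origin: centre of its underside.

How it is judged:
On the way:
1. one end of the rack is in the bay behind the post line while the other end is still outside in front (((x of end_a in the frame of bay above -0.07 m and x of end_b in the frame of bay below -0.1 m) or (x of end_b in the frame of bay above -0.07 m and x of end_a in the frame of bay below -0.1 m))), for 0.1 s.
At the end, for the whole second after the job is handed in: The rack lies flat on the counter in the bay, between the cheeks: both ends within about 13 mm of touching the back fence, parallel to it within 0.1 rad, its middle within 40 mm of the bay's middle, at rest (x of each of end_a, end_b in the frame of bay above -0.03 m and y of rack in the frame of bay between -0.04 and 0.04 m and angle between the y axis of rack and the y axis of bay, either way round below 0.1 rad and height (world z) of rack below 0.005 m and angle between rack's own z axis and vertical below 0.05 rad and linear speed of rack below 0.01 m/s).
It fails at once if the rack is lifted off the counter or tipped (height (world z) of rack above 0.012 m or angle between rack's own z axis and vertical above 0.15 rad).
It fails at once if the glass tumbler is shifted by more than 2 cm or tipped (distance of tumbler from where it was at the start of the episode above 0.02 m or angle between tumbler's own z axis and vertical above 0.3 rad).
It fails at once if the enamel mug is shifted by more than 2 cm or tipped (distance of mug from where it was at the start of the episode above 0.02 m or angle between mug's own z axis and vertical above 0.3 rad).
It fails at once if the trivet is shifted by more than 2 cm or tipped (distance of trivet from where it was at the start of the episode above 0.02 m or angle between trivet's own z axis and vertical above 0.3 rad).
It also fails if it takes over 67 s, if anything falls off the work surface, if the arm or the gripper's body presses on something with over 40 N, if the wrist force passes 120 N, or if a joint passes its speed limit or range.

## Robot

A 6-joint arm with a two-finger parallel gripper is mounted at the origin on the work surface. World frame = base frame: x ahead of the robot, y to its left, z up, the work surface at z = 0. Lengths are in m, angles in rad, forces in N, time in s.
With the tool pointing down it reaches from about 0.375 to 0.825 m from the base axis. Payload 5.5 kg.
Tool frame: the origin (TCP) lies midway between the tips of the shut fingers; the grasp point (between the pads) lies 19 mm behind it; x points along the fingers, z is the direction in which the jaws open and shut, and the axes are right-handed (so a half turn about x gives the same grasp; the last joint's range is limited). The gripper opens to 85 mm and grips with 20 to 120 N. Pads are 22 mm wide; open, the fingers measure 114 mm over their backs; the gripper's body (76 mm by 85 mm) begins 54 mm behind the grasp point. The pads swing forward as they close: fully open they stand 13 mm farther back than shut.
Start: joints at [1.128, 0.314, -0.047, 1.21, 0, 1.571], TCP at [0.257, 0.542, 0.231] pointing down, gripper open.
Joint ranges: [-2.67, 2.67], [-0.69, 1.73], [-1.03, 1.25], [-2.08, 2.16], [-1.42, 1.45], [-3.14, 3.14]. Speed limits (rad/s): [2.39, 2.39, 3.01, 3.14, 3.14, 3.14].

## Interface

Orientations are given as a unit quaternion [w, x, y, z].
In Python, from station import manip gives the robot as it stands. The module is installed in compiled form; this text tells all that it offers.
- The arm moves only by the tool servo_tool, never from a script. Its argument "commands" is a list of rows, each an object with "translation": the shift along the tool's x, y, z in m, a list of three; "yaw": the turn about the tool's x in rad; "hand": the opening, from -1 (shut) to 1 (fully open). A call has 1 to 5 rows; each row is the pose to reach, as a shift and turn from the pose measured when the call began, along the tool's axes at that moment; what a row does not reach only later rows make up. A row lasts 1/10 s, in which the tool goes at most 50 mm and 8.59 degrees, less where a joint would pass 70% of its speed; a pose out of reach is approached as far as the arm can. A call with a gripper value outside its range is refused whole. The fingers move at their own pace and stop on an object; the grip force is fixed at half the most. Time passes only in rows, so rows that repeat a pose let the fingers close. It gives the time, the measured TCP pose, the force and the opening at its end, in the units of the state.
- manip.get_obs(): the state, without advancing time (a new reading comes with each control period).
- manip.snapshot(name): name is "side" or "top"; returns the picture (400x640x3 uint8, blue, green, red); there is no depth.
- manip.camera_params(name): a dict with "camera_matrix" (3x3 intrinsics, pixels), "R" (3x3) and "t" (3): a world point X has camera coordinates R X + t. Camera axes: x right, y down, z forward; pixel columns grow to the right and rows downward; lengths in m; the calibration is good to about 2 mm. A picture is of the moment at which its call begins. camera_params takes no time and is no camera call.
- manip.finish_job(): hands the job in, once; it reports no verdict.
Trained networks look in the newest picture that a camera, given by its name, has taken for a name from the list of things; names that differ only in an ending like _2 or _b are one class to them, and where a whole thing is asked for, a point or a joint stands for the part that bears it (a point fixed in the world has none). Each returns a list of dicts, best first, with "p" (0 to 1); they miss things now and then, are a little off and sometimes report something else, mostly with a low value. They report only what shows in the picture. A call takes as long as a camera call.
- manip.recognise(name, camera): "at" ([x, y, z] in m, in the coordinates of the camera as it stood for that picture, good to about 4 mm: the middle of the surface that is visible of it).
- manip.outline_of(name, camera): "pixels" (400x640 bool, what is visible of it).
The state is a dict: "time": time; "q": joint angles; "qd": joint speeds; "effort": joint torques, N m; "tool_pos": TCP position; "tcp_rot": TCP orientation; "contact_force": force on the tool from outside, world axes, zero at the start; "torque": the same for the moment, N m; "finger_gap": finger opening in m.
Only numpy, scipy, OpenCV 4.12 (cv2) and the standard library are available. Lean on these libraries where they do the work, as an engineer would, in place of code of your own. Each camera call takes 0.05 s, during which the arm holds its last target.

## Working session

There is one attempt and no reset: what is moved stays moved. The work goes in short steps, Python scripts to look and compute and a tool call to move; the robot and the scene stay as the last step left them, time stands still between calls to the robot, and variables do not carry over. Pictures are saved under pics/ and viewed, and the job is handed in when it is done.

Besides the shell and the picture viewer there is one more tool, called after "Emit:" in YAML: its name, and indented under it one key for each argument. servo_tool: Moves the arm, as the interface text tells. Its arguments: {"type":"object","properties":{"commands":{"type":"array"}},"required":["commands"]}

```bash
mkdir -p pics; ls; python3 - <<'E'
from station import manip
import cv2
o=manip.get_obs()
for k in('time','tool_pos','tcp_rot','finger_gap','contact_force'):print(k,o[k])
for n in('top','side'):
    im=manip.snapshot(n);cv2.imwrite(f'pics/{n}0.png',im)
    p=manip.camera_params(n);print(n,p)
E
```

```text
pics
time 0.0
tool_pos [0.25683331 0.54163294 0.23047296]
tcp_rot [ 0.5971073  -0.37829791  0.59807907  0.37769696]
finger_gap 0.08527479167857188
contact_force [-0.03252128  0.34655071 -0.41445892]
top {'camera_matrix': array([[517.14539459,   0.        , 321.86543768],
       [  0.        , 517.14539459, 198.7113759 ],
       [  0.        ,   0.        ,   1.        ]]), 'R': array([[-0.01110901, -0.99993388,  0.00297013],
       [-0.98565493,  0.01045003, -0.16844927],
       [ 0.1684071 , -0.00479883, -0.98570585]]), 't': array([0.00674026, 0.57537261, 1.32056591])}
side {'camera_matrix': array([[501.5029501 ,   0.        , 316.57518735],
       [  0.        , 501.5029501 , 204.73709506],
       [  0.        ,   0.        ,   1.        ]]), 'R': array([[ 0.9997954 , -0.00256388,  0.02006447],
       [ 0.01357339, -0.65041056, -0.75946157],
       [ 0.01499731,  0.75957852, -0.65024268]]), 't': array([-5.49987013e-01, -2.39749703e-04,  1.49337536e+00])}
```

View pics/top0.png

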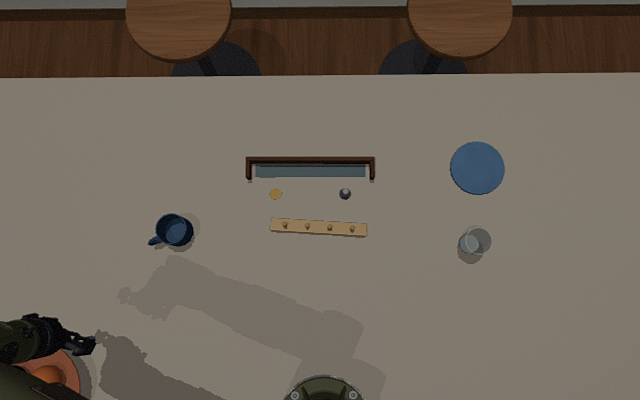

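View pics/side0.png

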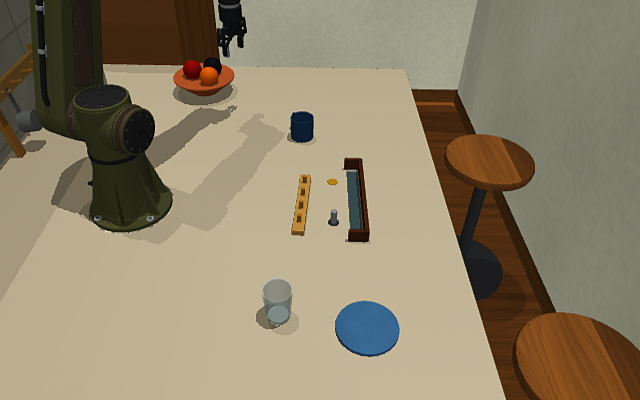

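```bash
cat > h.py <<'E'
from station import manip
import numpy as np, cv2
from scipy.optimize import minimize
P={n:manip.camera_params(n) for n in('top','side')}
def proj(X,n):
    p=P[n];c=np.asarray(X)@p['R'].T+p['t'];u=c@p['camera_matrix'].T;return u[:,:2]/u[:,2:]
def unproj(uv,z,n):
    p=P[n];uv=np.atleast_2d(uv).astype(float)
    d=np.c_[uv,np.ones(len(uv))]@np.linalg.inv(p['camera_matrix']).T@p['R'];C=-p['R'].T@p['t']
    return C+d*((z-C[2])/d[:,2])[:,None]
def box(x0,x1,y0,y1,z0,z1):return np.array([[x,y,z] for x in(x0,x1) for y in(y0,y1) for z in(z0,z1)])
a=np.arange(8)*np.pi/4
RACK=[box(-.017,.017,-.13,.13,0,.018)]+[np.array([[.006*np.cos(t),y+.006*np.sin(t),z] for t in a for z in(.018,.043)]) for y in(-.09,-.03,.03,.09)]
BAY=[box(0,.012,-.1745,.1745,0,.04),box(-.045,.012,.1625,.1745,0,.04),box(-.045,.012,-.1745,-.1625,0,.04)]
def tf(X,s):
    c,n=np.cos(s[2]),np.sin(s[2]);return np.c_[s[0]+c*X[:,0]-n*X[:,1],s[1]+n*X[:,0]+c*X[:,1],X[:,2]]
S=4
def render(parts,s,n,roi):
    x0,y0,x1,y1=roi;m=np.zeros(((y1-y0)*S,(x1-x0)*S),np.uint8)
    for b in parts:
        u=(proj(tf(b,s),n)+.5-[x0,y0])*S-.5
        h=cv2.convexHull(u.astype(np.float32));cv2.fillConvexPoly(m,np.round(h*16).astype(np.int32),1,shift=4)
    return cv2.resize(m.astype(np.float32),(x1-x0,y1-y0),interpolation=cv2.INTER_AREA)
def fit(parts,masks,s0):
    rois={}
    for n,m in masks.items():
        ys,xs=np.nonzero(m);rois[n]=(max(xs.min()-15,0),max(ys.min()-15,0),min(xs.max()+15,640),min(ys.max()+15,400))
    def cost(v):
        s=np.array(v)*[.01,.01,.05];c=0
        for n,m in masks.items():
            r=rois[n];c+=np.abs(render(parts,s,n,r)-m[r[1]:r[3],r[0]:r[2]]).sum()/m.sum()
        return c
    x0=np.array(s0)/[.01,.01,.05];b=None
    for k in range(2):
        r=minimize(cost,x0,method='Nelder-Mead',options=dict(initial_simplex=x0+np.vstack([np.zeros(3),np.eye(3)]),xatol=.01,fatol=1e-4));x0=r.x
    return r.x*[.01,.01,.05],r.fun/len(masks)
def mask(name,n):
    L=manip.outline_of(name,n)
    return (L[0]['pixels'],L[0]['p']) if L else (None,0)
def init(m,n,z):
    ys,xs=np.nonzero(m);w=unproj(np.c_[xs,ys],z,n)[:,:2].astype(np.float32)
    c=w.mean(0);d=np.linalg.svd(w-c,full_matrices=False)[2][0]
    if d[1]<0:d=-d
    return [c[0],c[1],np.arctan2(-d[0],d[1])]
def rack(cams=('top','side'),snap=True,verbose=True):
    out={}
    for n in cams:
        if snap:manip.snapshot(n)
        m,p=mask('rack',n)
        if m is None:print(n,'no rack');continue
        s,c=fit(RACK,{n:m},init(m,n,.015));out[n]=s
        if verbose:print(n,'rack',s.round(4),'cost',round(c,3),'p',round(p,2))
    return out
def tobay(pt,B):
    c,n=np.cos(B[2]),np.sin(B[2]);d=np.asarray(pt)[...,:2]-B[:2];return np.stack([c*d[...,0]+n*d[...,1],-n*d[...,0]+c*d[...,1]],-1)
E
python3 - <<'E'
from h import *
for n in('top','side'):
    rack([n],snap=False)
    m,p=mask('bay',n);
    if m is not None:
        i=init(m,n,.03);print(n,'bay',i,*fit(BAY,{n:m},[i[0]+.01,i[1],i[2]]),p)
    for k in('post','plug','mug','tumbler','trivet'):
        for r in manip.recognise(k,n)[:2]:
            p=P[n];print(n,k,((r['at']-p['t'])@p['R']).round(3),round(r['p'],2))
E
```

```text
top rack [ 0.5058  0.0117 -0.0689] cost 0.058 p 0.55
top bay [np.float32(0.6691597), np.float32(0.03401662), np.float32(-0.014720054)] [ 0.68315637  0.0324547  -0.00994058] 0.558436944937833 0.73
top post [ 0.588 -0.058  0.004] 0.68
top plug [0.596 0.127 0.003] 0.65
top mug [0.499 0.399 0.027] 0.97
top trivet [ 0.666 -0.428  0.01 ] 0.55
side rack [ 0.5044  0.0096 -0.0786] cost 0.065 p 0.85
side bay [np.float32(0.6676293), np.float32(0.0010777673), np.float32(-0.014959114)] [ 0.68093217  0.03136406 -0.00307199] 0.4732084155161078 0.87
side post [ 0.593 -0.07   0.017] 0.62
side plug [0.599 0.124 0.004] 0.61
side mug [0.501 0.36  0.053] 0.74
side mug [ 0.503 -0.023  0.02 ] 0.23
side tumbler [ 0.455 -0.411  0.063] 0.73
side trivet [ 0.666 -0.438  0.012] 0.73
```

```bash
python3 - <<'E'
from h import *
im=cv2.imread('pics/top0.png');im2=cv2.imread('pics/side0.png')
m,_=mask('bay','top');ms,_=mask('bay','side')
for d in(.0,.01,.02,.03,.035,.04,.045):
    B=BAY+([box(-d,0,-.1625,.1625,0,.001)] if d else [])
    print(d,*fit(B,{'top':m},[.683,.032,-.01]),*fit(B,{'side':ms},[.681,.031,-.005]))
a=cv2.resize(im[140:260,220:400],None,fx=4,fy=4,interpolation=cv2.INTER_NEAREST)
mm=cv2.resize(m[140:260,220:400].astype(np.uint8),None,fx=4,fy=4,interpolation=cv2.INTER_NEAREST)
c,_=cv2.findContours(mm,cv2.RETR_LIST,cv2.CHAIN_APPROX_NONE);cv2.drawContours(a,c,-1,(0,255,0),1)
cv2.imwrite('pics/bay1.png',a)
E
```

```text
0.0 [ 0.68319714  0.03486251 -0.0100032 ] 0.5570159857904086 [ 0.68101046  0.03121119 -0.00678206] 0.4737015121630506
0.01 [ 0.68250265  0.03424101 -0.01002745] 0.41811722912966254 [ 0.68092277  0.03143847 -0.00641916] 0.35379684418145957
0.02 [ 0.68319889  0.03368985 -0.0106623 ] 0.2808170515097691 [ 0.68094907  0.03122029 -0.00638469] 0.23319362261669954
0.03 [ 0.68256301  0.0337151  -0.01076934] 0.14769094138543518 [ 0.68082429  0.03125802 -0.00567638] 0.11291913214990137
0.035 [ 0.68321906  0.03439261 -0.00983051] 0.07955150976909414 [ 0.68160253  0.0311859  -0.00750626] 0.060650887573964495
0.04 [ 0.685563    0.03434202 -0.01288485] 0.06882770870337478 [ 0.6827042   0.03088161 -0.01191844] 0.09290762656147271
0.045 [ 0.68649644  0.03436723 -0.01022628] 0.11543072824156306 [ 0.68292848  0.03092603 -0.01031238] 0.15791420118343194
```

View pics/bay1.png

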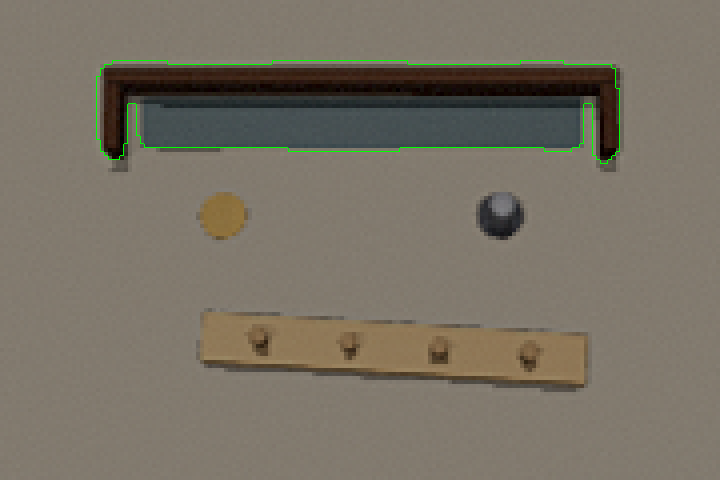

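```bash
cat >> h.py <<'E'
from scipy.spatial.transform import Rotation as Ro
B=np.array([.683,.0335,-.009])
def tool():
    o=manip.get_obs();q=o['tcp_rot'];M=Ro.from_quat([q[1],q[2],q[3],q[0]]).as_matrix();return o,M
def plan(target,zdir=None):
    "target world xyz; zdir: desired world angle of tool z (mod pi)"
    o,M=tool();d=M.T@(np.array(target)-o['tool_pos']);a=np.arctan2(M[1,2],M[0,2])
    print('t',round(o['time'],2),'pos',o['tool_pos'].round(4),'zang',round(a,3),'q',o['q'].round(2),'F',o['contact_force'].round(1),'gap',round(o['finger_gap'],3))
    y=None
    if zdir is not None:
        y=-((zdir-a+np.pi/2)%np.pi-np.pi/2)   # yaw about tool x (down) => opposite sign
    print(' shift',d.round(3),'yaw',y)
E
python3 - <<'E'
from h import *
o,M=tool();print(M.round(3))
plan([.4935,-.145,.23],-.07)
E
```

```text
[[-0.    -0.904  0.428]
 [ 0.     0.428  0.904]
 [-1.     0.     0.   ]]
t 0.9 pos [0.2571 0.5421 0.2313] zang 1.128 q [ 1.13  0.31 -0.05  1.21  0.    1.57] F [-0.1  0.3  0.2] gap 0.086
 shift [ 0.001 -0.508 -0.52 ] yaw 1.1980276297905577
```

Emit:
servo_tool:
  commands:
    - {"translation": [0,-0.034,-0.035],"yaw": 0.12,"hand": -1}
    - {"translation": [0,-0.068,-0.07],"yaw": 0.24,"hand": -1}
    - {"translation": [0,-0.102,-0.105],"yaw": 0.36,"hand": -1}
    - {"translation": [0,-0.136,-0.14],"yaw": 0.48,"hand": -1}
    - {"translation": [0,-0.17,-0.175],"yaw": 0.6,"hand": -1}

```text
time: 1.4
tool_pos: [0.336, 0.3095, 0.2315]
tcp_rot: [0.683, -0.183, 0.683, 0.183]
contact_force: [1.8, 0.4, -0.2]
finger_gap: 0.0123
```

```bash
python3 - <<'E'
from h import *
plan([.4935,-.145,.1],-.07)
E
```

```text
t 1.4 pos [0.336  0.3095 0.2315] zang 0.524 q [ 0.74  0.04 -0.37  1.15 -0.    1.79] F [ 1.8  0.4 -0.2] gap 0.012
 shift [ 0.131 -0.472 -0.091] yaw 0.5937244321119086
```

Emit:
servo_tool:
  commands:
    - {"translation": [0.01,-0.047,-0.009],"yaw": 0.12,"hand": -1}
    - {"translation": [0.02,-0.094,-0.018],"yaw": 0.24,"hand": -1}
    - {"translation": [0.03,-0.141,-0.027],"yaw": 0.36,"hand": -1}
    - {"translation": [0.04,-0.188,-0.036],"yaw": 0.48,"hand": -1}
    - {"translation": [0.05,-0.235,-0.045],"yaw": 0.594,"hand": -1}

```text
time: 1.9
tool_pos: [0.415, 0.0816, 0.1815]
tcp_rot: [0.707, 0.027, 0.706, -0.026]
contact_force: [2.0, 0.6, -0.3]
finger_gap: -0.0001
```

```bash
python3 - <<'E'
from h import *
plan([.4935,-.145,.1],-.07)
E
```

```text
t 1.9 pos [0.415  0.0816 0.1815] zang -0.075 q [ 0.19  0.01 -0.53  1.03  0.    1.84] F [ 2.   0.6 -0.3] gap -0.0
 shift [ 0.081 -0.22   0.095] yaw -0.004963047446016278
```

Emit:
servo_tool:
  commands:
    - {"translation": [0.0,-0.045,0.019],"yaw": 0,"hand": -1}
    - {"translation": [0.0,-0.09,0.038],"yaw": 0,"hand": -1}
    - {"translation": [0.02,-0.135,0.057],"yaw": 0,"hand": -1}
    - {"translation": [0.04,-0.18,0.076],"yaw": 0,"hand": -1}
    - {"translation": [0.06,-0.22,0.095],"yaw": 0,"hand": -1}

```text
time: 2.4
tool_pos: [0.4927, -0.1436, 0.1231]
tcp_rot: [0.708, 0.027, 0.705, -0.027]
contact_force: [2.0, 0.5, 0.6]
finger_gap: 0.0006
```

```bash
python3 - <<'E'
from h import *
plan([.4935,-.145,.007],-.07)
for n in('top','side'):cv2.imwrite(f'pics/{n}1.png',manip.snapshot(n))
im=np.vstack([cv2.imread('pics/top1.png')[120:300,150:550],cv2.imread('pics/side1.png')[120:300,150:550]]);cv2.imwrite('pics/c1.png',cv2.resize(im,None,fx=1.6,fy=1.6))
E
```

```text
t 2.4 pos [ 0.4927 -0.1436  0.1231] zang -0.076 q [-0.28  0.22 -0.43  0.92  0.    1.36] F [2.  0.5 0.6] gap 0.001
 shift [ 0.116 -0.001  0.   ] yaw -0.00560295365113328
```

View pics/c1.png

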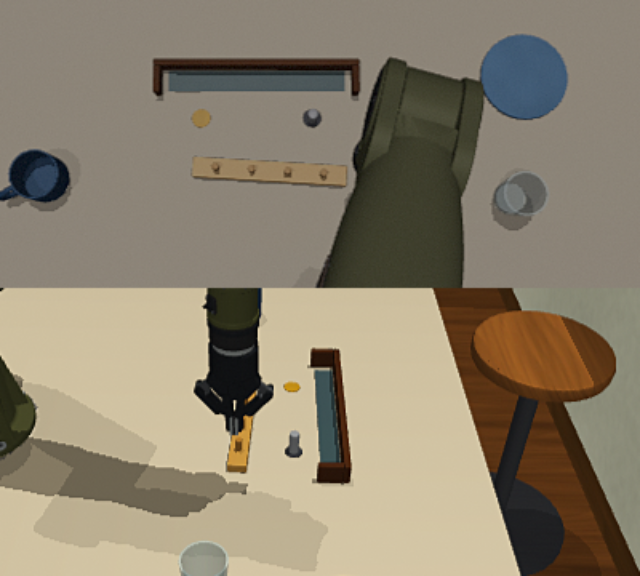

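Emit:
servo_tool:
  commands:
    - {"translation": [0.04,-0.002,0],"yaw": 0,"hand": -1}
    - {"translation": [0.08,-0.002,0],"yaw": 0,"hand": -1}
    - {"translation": [0.1,-0.002,0],"yaw": 0,"hand": -1}
    - {"translation": [0.114,-0.002,0],"yaw": 0,"hand": -1}
    - {"translation": [0.115,-0.002,0],"yaw": 0,"hand": -1}

```text
time: 3.0
tool_pos: [0.4904, -0.1467, 0.0041]
tcp_rot: [0.705, 0.029, 0.708, -0.028]
contact_force: [-0.8, 0.7, 0.4]
finger_gap: -0.0002
```

```bash
python3 - <<'E'
from h import *
plan([.4935,-.145,.007],-.07)
rack()
for n in('top','side'):cv2.imwrite(f'pics/{n}2.png',manip.snapshot(n))
im=np.vstack([cv2.imread('pics/top2.png')[120:300,150:550],cv2.imread('pics/side2.png')[120:300,150:550]]);cv2.imwrite('pics/c2.png',cv2.resize(im,None,fx=1.6,fy=1.6))
E
```

```text
t 3.0 pos [ 0.4904 -0.1467  0.0041] zang -0.08 q [-0.29  0.36 -0.55  0.66 -0.    1.36] F [-0.8  0.7  0.4] gap -0.0
 shift [-0.003  0.002  0.003] yaw -0.009978766443138554
top rack [ 0.5055  0.0123 -0.0645] cost 0.07 p 0.94
side no rack
```

View pics/c2.png

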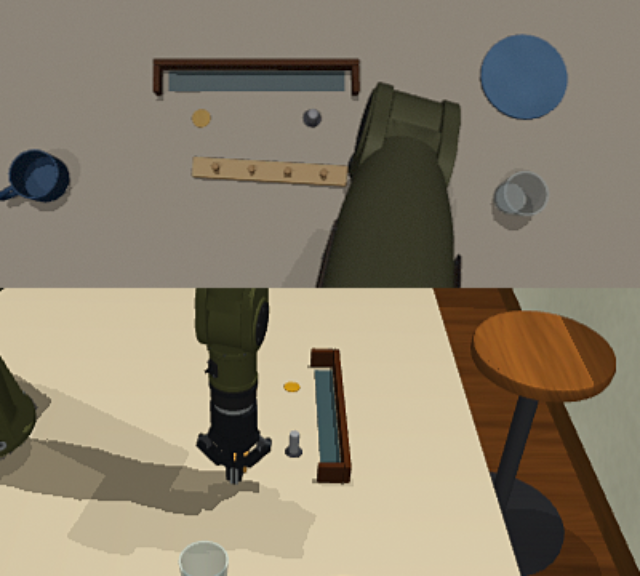

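Emit:
servo_tool:
  commands:
    - {"translation": [-0.003,0.008,0.004],"yaw": 0,"hand": -1}
    - {"translation": [-0.003,0.014,0.004],"yaw": 0,"hand": -1}
    - {"translation": [-0.003,0.02,0.004],"yaw": 0,"hand": -1}
    - {"translation": [-0.003,0.03,0.004],"yaw": 0,"hand": -1}
    - {"translation": [-0.003,0.04,0.004],"yaw": 0,"hand": -1}

```text
time: 3.8
tool_pos: [0.5005, -0.1077, 0.01]
tcp_rot: [0.707, 0.028, 0.706, -0.029]
contact_force: [-0.5, -3.4, 2.1]
finger_gap: 0.0001
```

```bash
python3 - <<'E'
from h import *
plan([.5,-.010,.007],-.07)
rack()
E
```

```text
t 3.8 pos [ 0.5005 -0.1077  0.01  ] zang -0.08 q [-0.21  0.35 -0.55  0.66 -0.    1.44] F [-0.5 -3.4  2.1] gap 0.0
 shift [ 0.003  0.097 -0.008] yaw -0.010430942909450902
top rack [ 0.5084  0.0543 -0.0755] cost 0.206 p 0.65
side no rack
```

```bash
cat >> h.py <<'E'
def fit2(parts,m,occ,n,s0):
    ys,xs=np.nonzero(m);r=(max(xs.min()-60,0),max(ys.min()-40,0),min(xs.max()+60,640),min(ys.max()+40,400))
    mm=m[r[1]:r[3],r[0]:r[2]].astype(np.float32);vis=~occ[r[1]:r[3],r[0]:r[2]]
    def cost(v):
        return (np.abs(render(parts,np.array(v)*[.01,.01,.05],n,r)-mm)*vis).sum()/m.sum()
    best=None
    for dy in(-.03,0,.03):
        c,s=np.cos(s0[2]),np.sin(s0[2]);x0=(np.array(s0)+[-s*dy,c*dy,0])/[.01,.01,.05]
        for k in range(2):
            q=minimize(cost,x0,method='Nelder-Mead',options=dict(initial_simplex=x0+np.vstack([np.zeros(3),np.eye(3)]),xatol=.01,fatol=1e-4));x0=q.x
        if best is None or q.fun<best.fun:best=q
    return best.x*[.01,.01,.05],best.fun
def rk(cams=('top','side'),save=None):
    for n in cams:
        im=manip.snapshot(n)
        if save:cv2.imwrite(f'pics/{n}{save}.png',im)
        m,p=mask('rack',n)
        if m is None:print(n,'no rack');continue
        g=im.max(2);occ=(cv2.dilate(((g<85)&~m).astype(np.uint8),np.ones((3,3)))>0)&~m
        s,c=fit2(RACK,m,occ,n,init(m,n,.015))
        e=tf(np.array([[0,.13,0],[0,-.13,0]]),s)
        print(n,'rack',s.round(4),'cost',round(c,3),'p',round(p,2),'| bay ctr',(tobay(s[:2],B)*1000).round(0),'ang',round(s[2]-B[2],3),'L',(tobay(e[0],B)*1000).round(0),'R',(tobay(e[1],B)*1000).round(0))
    if save:
        a=cv2.imread(f'pics/top{save}.png')[120:300,150:550];b=cv2.imread(f'pics/side{save}.png')[120:300,150:550]
        cv2.imwrite(f'pics/c{save}.png',cv2.resize(np.vstack([a,b]),None,fx=1.6,fy=1.6))
E
python3 - <<'E'
from h import *
rk()
E
```

```text
top rack [ 0.5068  0.0375 -0.075 ] cost 0.047 p 0.8 | bay ctr [-176.    2.] ang -0.066 L [-168.  132.] R [-185. -127.]
side no rack
```

Emit:
servo_tool:
  commands:
    - {"translation": [0.003,0.012,0],"yaw": 0,"hand": -1}
    - {"translation": [0.003,0.024,0],"yaw": 0,"hand": -1}
    - {"translation": [0.003,0.036,0],"yaw": 0,"hand": -1}
    - {"translation": [0.003,0.048,0],"yaw": 0,"hand": -1}
    - {"translation": [0.003,0.06,0],"yaw": 0,"hand": -1}

```text
time: 4.7
tool_pos: [0.5048, -0.0471, 0.0065]
tcp_rot: [0.707, 0.028, 0.706, -0.028]
contact_force: [0.8, -0.5, -0.2]
finger_gap: 0.0001
```

```bash
python3 - <<'E'
from h import *
plan([.5,-.010,.007],-.07)
rk()
E
```

```text
t 4.7 pos [ 0.5048 -0.0471  0.0065] zang -0.08 q [-0.09  0.35 -0.57  0.65 -0.    1.56] F [ 0.8 -0.5 -0.2] gap 0.0
 shift [-0.001  0.037 -0.008] yaw -0.009838293692467248
top rack [ 0.5108  0.0959 -0.0728] cost 0.045 p 0.94 | bay ctr [-173.   61.] ang -0.064 L [-164.  191.] R [-181.  -69.]
side no rack
```

Emit:
servo_tool:
  commands:
    - {"translation": [0.0,0.01,0],"yaw": 0,"hand": -1}
    - {"translation": [0.0,0.02,0],"yaw": 0,"hand": -1}
    - {"translation": [0.0,0.03,0],"yaw": 0,"hand": -1}
    - {"translation": [0.0,0.042,0],"yaw": 0,"hand": -1}
    - {"translation": [0.0,0.042,0],"yaw": 0,"hand": -1}

```text
time: 5.4
tool_pos: [0.5086, -0.0042, 0.0067]
tcp_rot: [0.707, 0.028, 0.706, -0.027]
contact_force: [-0.1, -0.1, 0.2]
finger_gap: 0.0001
```

```bash
python3 - <<'E'
from h import *
plan([.5,-.010,.007],-.07)
rk()
E
```

```text
t 5.4 pos [ 0.5086 -0.0042  0.0067] zang -0.077 q [-0.01  0.35 -0.57  0.65  0.    1.64] F [-0.1 -0.1  0.2] gap 0.0
 shift [-0.    -0.006 -0.008] yaw -0.007297211561478889
top rack [ 0.5146  0.1403 -0.0676] cost 0.042 p 0.96 | bay ctr [-169.  105.] ang -0.059 L [-162.  235.] R [-177.  -24.]
side no rack
```

Emit:
servo_tool:
  commands:
    - {"translation": [0.0,-0.02,0],"yaw": 0,"hand": -1}
    - {"translation": [0.0,-0.02,-0.03],"yaw": 0,"hand": -1}
    - {"translation": [0.0,-0.02,-0.058],"yaw": 0,"hand": -1}
    - {"translation": [0.0,0.008,-0.058],"yaw": 0,"hand": -1}
    - {"translation": [0.0,0.028,-0.058],"yaw": 0,"hand": -1}

```text
time: 6.1
tool_pos: [0.4518, 0.0267, 0.0066]
tcp_rot: [0.707, 0.029, 0.706, -0.029]
contact_force: [0.4, -0.4, -0.1]
finger_gap: -0.0
```

```bash
python3 - <<'E'
from h import *
plan([.455,.030,.007],0)
rk(save='3')
E
```

```text
t 6.1 pos [0.4518 0.0267 0.0066] zang -0.081 q [ 0.06  0.26 -0.69  0.61 -0.    1.71] F [ 0.4 -0.4 -0.1] gap -0.0
 shift [-0.     0.004  0.003] yaw -0.08101123799912813
top rack [ 0.5133  0.1401 -0.0792] cost 0.037 p 0.87 | bay ctr [-171.  105.] ang -0.07 L [-162.  235.] R [-180.  -25.]
side rack [ 0.5135  0.1357 -0.073 ] cost 0.076 p 0.72 | bay ctr [-170.  101.] ang -0.064 L [-162.  230.] R [-179.  -29.]
```

View pics/c3.png

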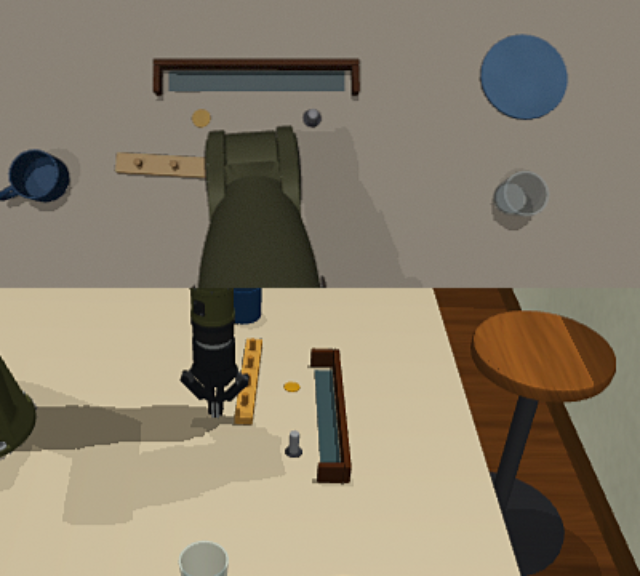

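Emit:
servo_tool:
  commands:
    - {"translation": [0.0,0.001,0.015],"yaw": 0,"hand": -1}
    - {"translation": [0.0,0.002,0.025],"yaw": 0,"hand": -1}
    - {"translation": [0.0,0.003,0.037],"yaw": -0.04,"hand": -1}
    - {"translation": [0.0,0.006,0.049],"yaw": -0.08,"hand": -1}
    - {"translation": [0.0,0.009,0.061],"yaw": -0.12,"hand": -1}

```text
time: 6.8
tool_pos: [0.5147, 0.0294, 0.0065]
tcp_rot: [0.707, -0.015, 0.707, 0.014]
contact_force: [-1.2, 0.1, 0.9]
finger_gap: 0.0004
```

```bash
python3 - <<'E'
from h import *
plan([.455,.030,.007],0)
rk()
E
```

```text
t 6.8 pos [0.5147 0.0294 0.0065] zang 0.042 q [ 0.06  0.36 -0.55  0.66 -0.    1.59] F [-1.2  0.1  0.9] gap 0.0
 shift [-0.001  0.003 -0.06 ] yaw 0.04175756296112909
top rack [0.5279 0.1488 0.1416] cost 0.041 p 0.63 | bay ctr [-156.  114.] ang 0.151 L [-176.  242.] R [-137.  -15.]
side rack [0.5339 0.147  0.1315] cost 0.054 p 0.71 | bay ctr [-150.  112.] ang 0.141 L [-168.  241.] R [-132.  -17.]
```

Emit:
servo_tool:
  commands:
    - {"translation": [0.0,0.003,0.012],"yaw": -0.06,"hand": -1}
    - {"translation": [0.0,0.007,0.024],"yaw": -0.13,"hand": -1}
    - {"translation": [0.0,0.011,0.036],"yaw": -0.2,"hand": -1}
    - {"translation": [0.0,0.016,0.047],"yaw": -0.28,"hand": -1}
    - {"translation": [0.0,0.016,0.047],"yaw": -0.28,"hand": -1}

```text
time: 7.5
tool_pos: [0.5611, 0.0479, 0.0065]
tcp_rot: [0.699, -0.113, 0.697, 0.112]
contact_force: [0.2, -0.8, 0.5]
finger_gap: -0.0004
```

```bash
python3 - <<'E'
from h import *
plan([.455,.030,.007],0)
rk(save='4')
E
```

```text
t 7.5 pos [0.5611 0.0479 0.0065] zang 0.32 q [ 0.09  0.43 -0.43  0.7  -0.    1.34] F [ 0.2 -0.8  0.5] gap -0.0
 shift [-0.001  0.016 -0.106] yaw 0.3195724693084745
top rack [0.5451 0.1644 0.4377] cost 0.03 p 0.68 | bay ctr [-139.  130.] ang 0.447 L [-195.  247.] R [-83.  12.]
side rack [0.5432 0.166  0.4086] cost 0.085 p 0.64 | bay ctr [-141.  131.] ang 0.418 L [-194.  250.] R [-88.  12.]
```

View pics/c4.png

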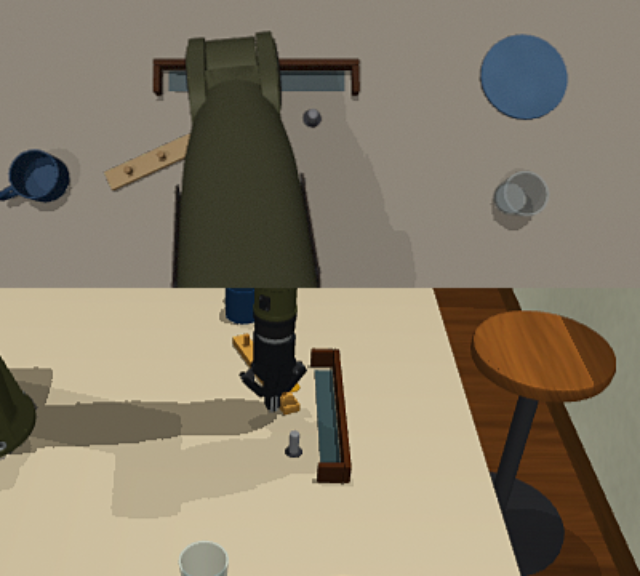

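```bash
python3 - <<'E'
from h import *
im=manip.snapshot('top');m,p=mask('mug','top')
a=cv2.resize(im[195:265,130:210],None,fx=8,fy=8,interpolation=cv2.INTER_CUBIC)
a=cv2.convertScaleAbs(a,alpha=1.8)
t=np.arange(0,2*np.pi,.1)
cyl=[np.array([[.04*np.cos(k),.04*np.sin(k),z] for k in t for z in(0,.08)])]
s,c=fit(cyl,{'top':m},[.5,.385,0]);print(s,c,p)
# robust: cover only, handle ignored
for (X,col) in ((s,(0,255,0)),):
    for z in(.08,0):
        u=proj(np.c_[X[0]+.04*np.cos(t),X[1]+.04*np.sin(t),0*t+z],'top');cv2.polylines(a,[np.int32((u+.5-[130,195])*8)],True,col,1)
cv2.imwrite('pics/mug.png',a)
E
```

```text
[0.49746141 0.39061166 0.01908164] 0.13986943907156674 0.79
```

View pics/mug.png

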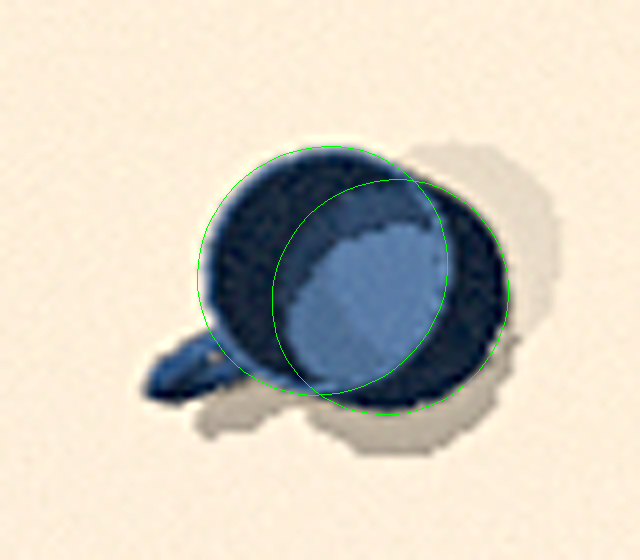

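```bash
python3 - <<'E'
from h import *
plan([.569,.1105,.085],.43)
E
```

```text
t 7.8 pos [0.5596 0.0475 0.0064] zang 0.319 q [ 0.09  0.43 -0.44  0.7  -0.    1.34] F [-0.6 -0.2 -0.9] gap -0.0
 shift [-0.079  0.057  0.029] yaw -0.11129775663499064
```

Emit:
servo_tool:
  commands:
    - {"translation": [0,-0.003,-0.012],"yaw": 0,"hand": -1}
    - {"translation": [-0.04,-0.003,-0.012],"yaw": 0,"hand": -1}
    - {"translation": [-0.078,0.01,0.0],"yaw": -0.05,"hand": -1}
    - {"translation": [-0.079,0.057,0.029],"yaw": -0.111,"hand": -1}
    - {"translation": [-0.079,0.057,0.029],"yaw": -0.111,"hand": -1}

```text
time: 8.3
tool_pos: [0.5711, 0.1143, 0.0874]
tcp_rot: [0.692, -0.152, 0.689, 0.152]
contact_force: [0.2, -1.3, -1.0]
finger_gap: -0.0001
```

```bash
python3 - <<'E'
from h import *
plan([.569,.1105,.085],.43)
rk(save='5')
E
```

```text
t 8.3 pos [0.5711 0.1143 0.0874] zang 0.433 q [ 0.2   0.37 -0.31  0.89  0.    1.33] F [ 0.2 -1.3 -1. ] gap -0.0
 shift [ 0.002 -0.003 -0.003] yaw 0.0032727364266040837
top rack [0.5444 0.1645 0.4234] cost 0.053 p 0.75 | bay ctr [-140.  130.] ang 0.432 L [-194.  248.] R [-85.  12.]
side rack [0.5447 0.1623 0.4144] cost 0.062 p 0.65 | bay ctr [-139.  128.] ang 0.423 L [-193.  246.] R [-86.   9.]
```

View pics/c5.png

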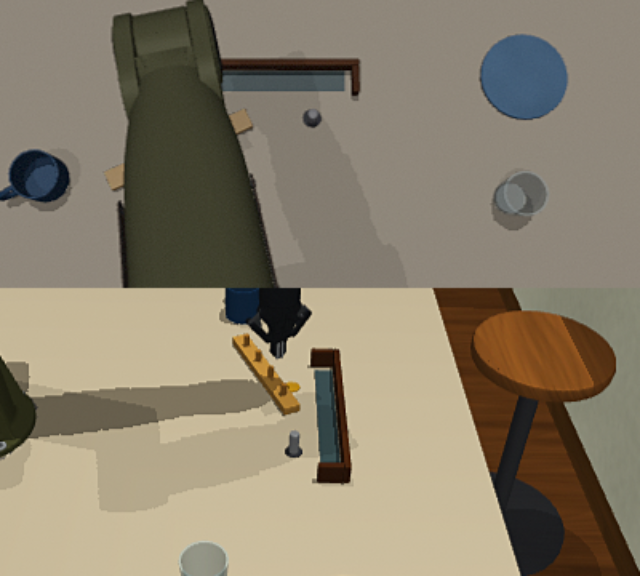

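Emit:
servo_tool:
  commands:
    - {"translation": [0,-0.006,0],"yaw": 0,"hand": -1}
    - {"translation": [0.025,-0.006,0],"yaw": 0,"hand": -1}
    - {"translation": [0.05,-0.006,0],"yaw": 0,"hand": -1}
    - {"translation": [0.061,-0.006,0],"yaw": 0,"hand": -1}
    - {"translation": [0.062,-0.006,0],"yaw": 0,"hand": -1}

```text
time: 9.0
tool_pos: [0.5682, 0.1029, 0.0208]
tcp_rot: [0.689, -0.151, 0.693, 0.149]
contact_force: [-0.5, 0.6, 0.2]
finger_gap: 0.0
```

```bash
python3 - <<'E'
from h import *
plan([.569,.1095,.025],.43)
rk(save='6')
b=cv2.imread('pics/side6.png')[150:270,250:370];cv2.imwrite('pics/s6.png',cv2.resize(b,None,fx=5,fy=5,interpolation=cv2.INTER_CUBIC))
E
```

```text
t 9.0 pos [0.5682 0.1029 0.0208] zang 0.428 q [ 0.18  0.44 -0.38  0.76 -0.    1.32] F [-0.5  0.6  0.2] gap 0.0
 shift [-0.004  0.006  0.003] yaw -0.0022340586816489427
top rack [0.5441 0.1642 0.4155] cost 0.059 p 0.76 | bay ctr [-140.  129.] ang 0.424 L [-194.  248.] R [-87.  11.]
side rack [0.5442 0.1645 0.4218] cost 0.08 p 0.87 | bay ctr [-140.  130.] ang 0.431 L [-194.  248.] R [-86.  12.]
```

View pics/s6.png

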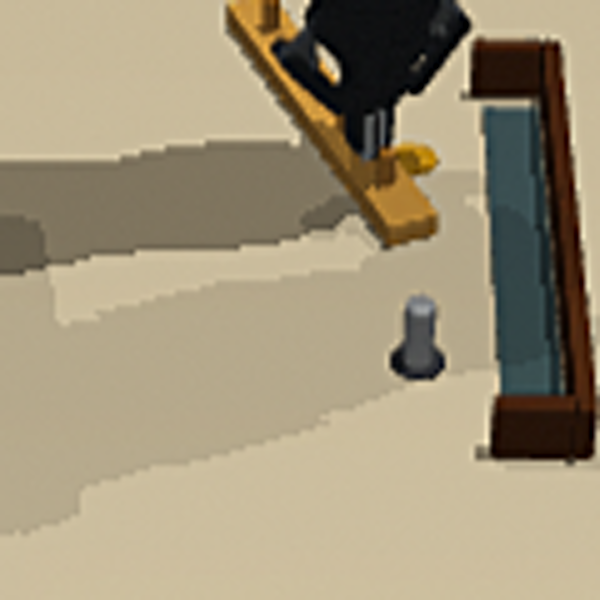

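Emit:
servo_tool:
  commands:
    - {"translation": [-0.004,-0.004,0.003],"yaw": 0,"hand": -1}
    - {"translation": [-0.004,-0.014,0.003],"yaw": 0,"hand": -1}
    - {"translation": [-0.004,-0.024,0.003],"yaw": 0,"hand": -1}
    - {"translation": [-0.004,-0.034,0.003],"yaw": 0,"hand": -1}
    - {"translation": [-0.004,-0.044,0.003],"yaw": 0,"hand": -1}

```text
time: 9.7
tool_pos: [0.5925, 0.0647, 0.0279]
tcp_rot: [0.691, -0.151, 0.691, 0.15]
contact_force: [-0.9, 1.7, 1.0]
finger_gap: 0.0002
```

```bash
python3 - <<'E'
from h import *
plan([.569,.1095,.025],.43)
rk(save='7')
E
```

```text
t 9.7 pos [0.5925 0.0647 0.0279] zang 0.429 q [ 0.11  0.46 -0.33  0.78 -0.    1.25] F [-0.9  1.7  1. ] gap 0.0
 shift [ 0.003  0.051 -0.003] yaw -0.0014629775438257386
top rack [0.5573 0.1302 0.4162] cost 0.054 p 0.72 | bay ctr [-127.   96.] ang 0.425 L [-180.  214.] R [-73. -23.]
side rack [0.5597 0.129  0.4131] cost 0.087 p 0.72 | bay ctr [-124.   94.] ang 0.422 L [-177.  213.] R [-71. -24.]
```

Works and stable; keep going along the rack's axis.

Emit:
servo_tool:
  commands:
    - {"translation": [0.003,-0.012,0.0],"yaw": 0,"hand": -1}
    - {"translation": [0.003,-0.023,0.0],"yaw": 0,"hand": -1}
    - {"translation": [0.003,-0.034,0.0],"yaw": 0,"hand": -1}
    - {"translation": [0.003,-0.045,0.0],"yaw": 0,"hand": -1}
    - {"translation": [0.003,-0.055,0.0],"yaw": 0,"hand": -1}

```text
time: 10.4
tool_pos: [0.6153, 0.0134, 0.0244]
tcp_rot: [0.691, -0.151, 0.691, 0.149]
contact_force: [-0.5, 0.4, -1.1]
finger_gap: -0.0002
```

```bash
python3 - <<'E'
from h import *
plan([.569,.1095,.025],.43)
rk(save='8')
E
```

```text
t 10.4 pos [0.6153 0.0134 0.0244] zang 0.427 q [ 0.02  0.49 -0.28  0.8  -0.    1.17] F [-0.5  0.4 -1.1] gap -0.0
 shift [-0.001  0.107 -0.002] yaw -0.0027666382317002025
top rack [0.58   0.08   0.4011] cost 0.048 p 0.87 | bay ctr [-103.   46.] ang 0.41 L [-155.  165.] R [-52. -74.]
side rack [0.5839 0.0762 0.4282] cost 0.07 p 0.79 | bay ctr [-100.   42.] ang 0.437 L [-155.  160.] R [-44. -76.]
```

View pics/c8.png

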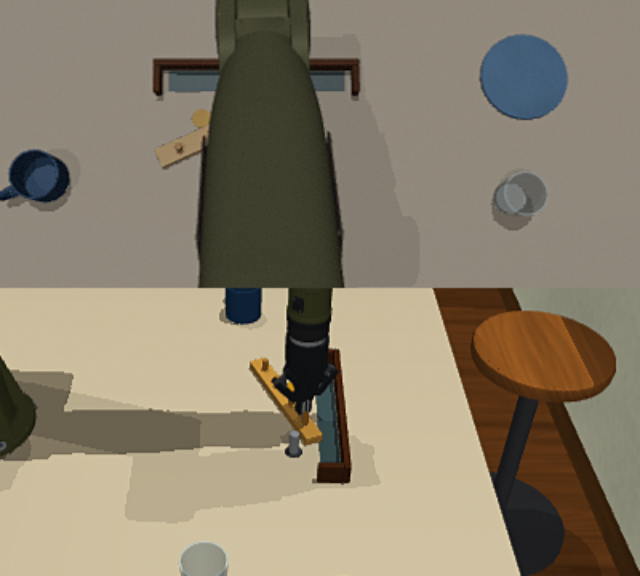

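Emit:
servo_tool:
  commands:
    - {"translation": [0.0,-0.01,0.0],"yaw": 0,"hand": -1}
    - {"translation": [0.0,-0.02,0.0],"yaw": 0,"hand": -1}
    - {"translation": [0.0,-0.03,0.0],"yaw": 0,"hand": -1}
    - {"translation": [0.0,-0.038,0.0],"yaw": 0,"hand": -1}
    - {"translation": [0.0,-0.045,0.0],"yaw": 0,"hand": -1}

```text
time: 11.1
tool_pos: [0.6341, -0.0277, 0.0247]
tcp_rot: [0.691, -0.151, 0.691, 0.149]
contact_force: [-0.5, 1.8, -0.9]
finger_gap: -0.0001
```

```bash
python3 - <<'E'
from h import *
plan([.569,.1095,.025],.43)
rk(save='9')
E
```

```text
t 11.1 pos [ 0.6341 -0.0277  0.0247] zang 0.427 q [-0.04  0.52 -0.23  0.82 -0.    1.1 ] F [-0.5  1.8 -0.9] gap -0.0
 shift [-0.001  0.152 -0.002] yaw -0.003471046112771159
top rack [0.6012 0.0378 0.4374] cost 0.046 p 0.64 | bay ctr [-82.   4.] ang 0.446 L [-138.  121.] R [ -26. -114.]
side rack [0.6011 0.0377 0.432 ] cost 0.044 p 0.57 | bay ctr [-82.   3.] ang 0.441 L [-137.  121.] R [ -26. -114.]
```

View pics/c9.png

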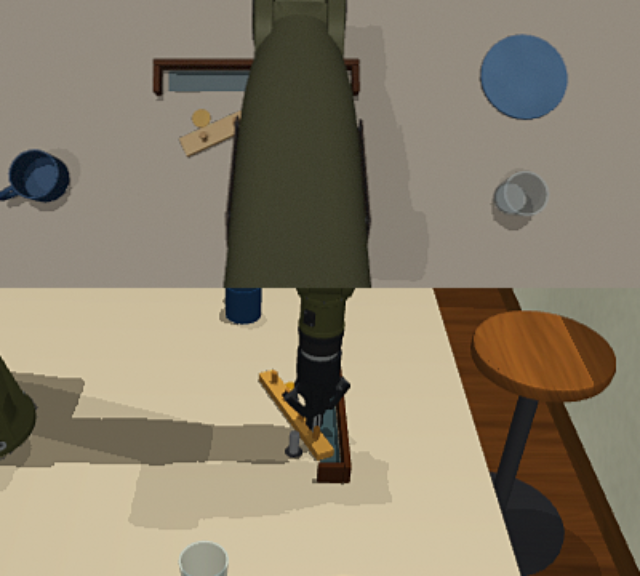

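Emit:
servo_tool:
  commands:
    - {"translation": [0.0,0.008,0.0],"yaw": 0,"hand": -1}
    - {"translation": [-0.03,0.008,0.0],"yaw": 0,"hand": -1}
    - {"translation": [-0.06,0.01,0.0],"yaw": 0,"hand": -1}
    - {"translation": [-0.06,0.05,-0.01],"yaw": 0,"hand": -1}
    - {"translation": [-0.06,0.09,-0.02],"yaw": 0,"hand": -1}

```text
time: 11.8
tool_pos: [0.5791, 0.0476, 0.086]
tcp_rot: [0.692, -0.15, 0.69, 0.148]
contact_force: [-0.0, 0.9, 0.4]
finger_gap: 0.0003
```

```bash
python3 - <<'E'
from h import *
plan([.516,.119,.007],.43)
rk()
E
```

```text
t 11.8 pos [0.5791 0.0476 0.086 ] zang 0.425 q [ 0.08  0.37 -0.31  0.88 -0.    1.23] F [-0.   0.9  0.4] gap 0.0
 shift [ 0.079  0.091 -0.028] yaw -0.004840950743120409
top rack [0.6132 0.0126 0.4388] cost 0.014 p 0.87 | bay ctr [-70. -21.] ang 0.448 L [-126.   96.] R [ -13. -139.]
side rack [0.6024 0.0354 0.425 ] cost 0.061 p 0.84 | bay ctr [-81.   1.] ang 0.434 L [-135.  119.] R [ -26. -117.]
```

Emit:
servo_tool:
  commands:
    - {"translation": [0.0,0.04,-0.022],"yaw": 0,"hand": -1}
    - {"translation": [0.0,0.085,-0.033],"yaw": 0,"hand": -1}
    - {"translation": [0.03,0.091,-0.034],"yaw": 0,"hand": -1}
    - {"translation": [0.06,0.091,-0.034],"yaw": 0,"hand": -1}
    - {"translation": [0.077,0.091,-0.034],"yaw": 0,"hand": -1}

```text
time: 12.5
tool_pos: [0.5088, 0.116, 0.0059]
tcp_rot: [0.691, -0.152, 0.691, 0.149]
contact_force: [0.1, -0.9, -0.4]
finger_gap: 0.0001
```

```bash
python3 - <<'E'
from h import *
plan([.516,.119,.007],.43)
rk(save='10')
E
```

```text
t 12.5 pos [0.5088 0.116  0.0059] zang 0.429 q [ 0.23  0.37 -0.53  0.67 -0.    1.37] F [ 0.1 -0.9 -0.4] gap 0.0
 shift [-0.001 -0.     0.008] yaw -0.0009298943750555289
top rack [0.6009 0.0385 0.4296] cost 0.02 p 0.6 | bay ctr [-82.   4.] ang 0.439 L [-137.  122.] R [ -27. -113.]
side rack [0.602  0.0351 0.4214] cost 0.05 p 0.66 | bay ctr [-81.   1.] ang 0.43 L [-135.  119.] R [ -27. -117.]
```

View pics/c10.png

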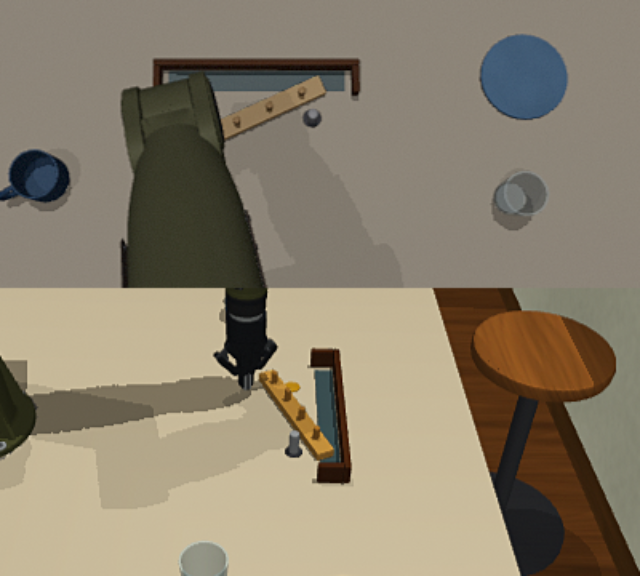

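Emit:
servo_tool:
  commands:
    - {"translation": [-0.001,0.0,0.014],"yaw": 0,"hand": -1}
    - {"translation": [-0.001,0.0,0.023],"yaw": 0.02,"hand": -1}
    - {"translation": [-0.001,0.0,0.033],"yaw": 0.07,"hand": -1}
    - {"translation": [-0.001,-0.001,0.043],"yaw": 0.13,"hand": -1}
    - {"translation": [-0.001,-0.002,0.052],"yaw": 0.18,"hand": -1}

```text
time: 13.2
tool_pos: [0.5592, 0.1359, 0.01]
tcp_rot: [0.702, -0.087, 0.701, 0.085]
contact_force: [-1.7, -0.3, 3.0]
finger_gap: -0.0003
```

```bash
python3 - <<'E'
from h import *
plan([.516,.119,.007],0.2)
rk(save='11')
E
```

```text
t 13.2 pos [0.5592 0.1359 0.01  ] zang 0.245 q [ 0.24  0.45 -0.4   0.72 -0.    1.57] F [-1.7 -0.3  3. ] gap -0.0
 shift [ 0.003 -0.006 -0.046] yaw 0.04486271921740492
top rack [0.6107 0.0392 0.2253] cost 0.031 p 0.71 | bay ctr [-72.   5.] ang 0.234 L [-103.  131.] R [ -42. -121.]
side rack [0.6092 0.0405 0.2188] cost 0.047 p 0.66 | bay ctr [-74.   6.] ang 0.228 L [-103.  133.] R [ -45. -120.]
```

View pics/c11.png

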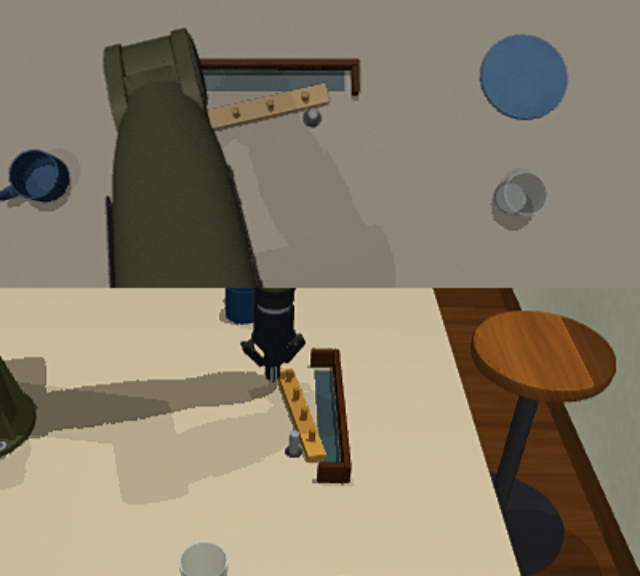

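Emit:
servo_tool:
  commands:
    - {"translation": [0.003,-0.002,-0.01],"yaw": 0,"hand": -1}
    - {"translation": [0.003,-0.03,-0.01],"yaw": 0,"hand": -1}
    - {"translation": [0.003,-0.05,-0.008],"yaw": 0,"hand": -1}
    - {"translation": [0.003,-0.05,0.004],"yaw": 0.04,"hand": -1}
    - {"translation": [0.003,-0.05,0.013],"yaw": 0.08,"hand": -1}

```text
time: 13.9
tool_pos: [0.5824, 0.089, 0.0063]
tcp_rot: [0.705, -0.06, 0.705, 0.057]
contact_force: [-1.3, -0.2, -0.0]
finger_gap: -0.0001
```

```bash
python3 - <<'E'
from h import *
plan([.516,.119,.007],0.15)
rk()
E
```

```text
t 13.9 pos [0.5824 0.089  0.0063] zang 0.166 q [ 0.15  0.47 -0.36  0.73 -0.    1.56] F [-1.3 -0.2 -0. ] gap -0.0
 shift [-0.001  0.041 -0.061] yaw 0.015981050268116803
top rack [0.6199 0.0414 0.1357] cost 0.009 p 0.97 | bay ctr [-63.   7.] ang 0.145 L [-82. 136.] R [ -44. -121.]
side rack [0.6207 0.0419 0.1351] cost 0.023 p 0.61 | bay ctr [-62.   8.] ang 0.144 L [-81. 136.] R [ -44. -121.]
```

Emit:
servo_tool:
  commands:
    - {"translation": [0,0.0,0.009],"yaw": 0.04,"hand": -1}
    - {"translation": [0,0.0,0.018],"yaw": 0.08,"hand": -1}
    - {"translation": [0,0.0,0.025],"yaw": 0.12,"hand": -1}
    - {"translation": [0,0.0,0.03],"yaw": 0.15,"hand": -1}
    - {"translation": [0,0.0,0.03],"yaw": 0.15,"hand": -1}

```text
time: 14.6
tool_pos: [0.6115, 0.0951, 0.0061]
tcp_rot: [0.707, -0.009, 0.707, 0.006]
contact_force: [-0.2, 0.3, 0.2]
finger_gap: -0.0004
```

```bash
python3 - <<'E'
from h import *
plan([.516,.119,.007],0.0)
rk(save='12')
E
```

```text
t 14.6 pos [0.6115 0.0951 0.0061] zang 0.021 q [ 0.16  0.52 -0.29  0.76 -0.    1.71] F [-0.2  0.3  0.2] gap -0.0
 shift [-0.001  0.026 -0.095] yaw 0.020825003649306506
top rack [ 0.6419  0.0383 -0.0408] cost 0.013 p 0.86 | bay ctr [-41.   4.] ang -0.032 L [-37. 134.] R [ -45. -126.]
side no rack
```

Emit:
servo_tool:
  commands:
    - {"translation": [0,-0.005,-0.01],"yaw": 0,"hand": -1}
    - {"translation": [0,-0.05,-0.01],"yaw": 0,"hand": -1}
    - {"translation": [0,-0.077,-0.006],"yaw": 0.01,"hand": -1}
    - {"translation": [0,-0.077,0.003],"yaw": 0.02,"hand": -1}
    - {"translation": [0,-0.077,0.012],"yaw": 0.02,"hand": -1}

```text
time: 15.3
tool_pos: [0.6243, 0.0175, 0.0065]
tcp_rot: [0.707, -0.001, 0.707, -0.001]
contact_force: [-0.7, -0.7, -1.1]
finger_gap: 0.0001
```

```bash
python3 - <<'E'
from h import *
plan([.516,.119,.007],0.0)
rk(save='13')
E
```

```text
t 15.3 pos [0.6243 0.0175 0.0065] zang -0.001 q [ 0.03  0.53 -0.27  0.77 -0.    1.6 ] F [-0.7 -0.7 -1.1] gap 0.0
 shift [-0.001  0.101 -0.108] yaw -0.0007821690857074959
top rack [0.6548 0.0467 0.0141] cost 0.056 p 0.7 | bay ctr [-28.  13.] ang 0.023 L [-31. 143.] R [ -25. -117.]
side rack [ 0.658  -0.002   0.0167] cost 0.008 p 0.84 | bay ctr [-25. -36.] ang 0.026 L [-28.  94.] R [ -21. -166.]
```

View pics/c13.png

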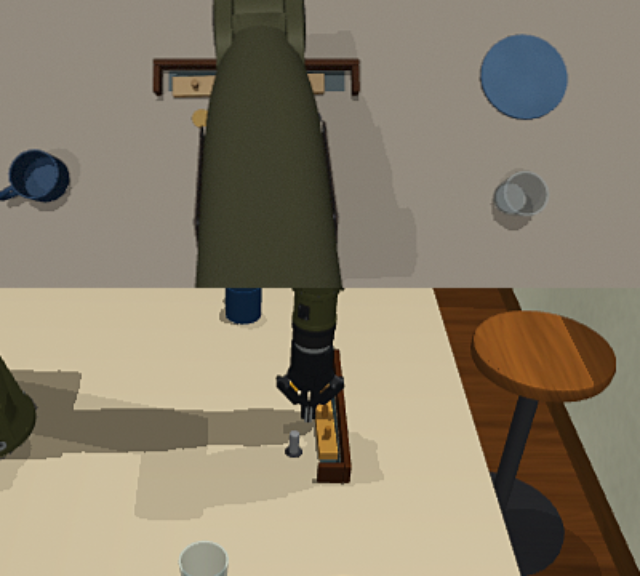

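Emit:
servo_tool:
  commands:
    - {"translation": [0,0.005,-0.008],"yaw": 0,"hand": -1}
    - {"translation": [0,0.035,-0.008],"yaw": 0,"hand": -1}
    - {"translation": [0,0.035,0.0],"yaw": 0,"hand": -1}
    - {"translation": [0,0.035,0.005],"yaw": 0.01,"hand": -1}
    - {"translation": [0,0.035,0.008],"yaw": 0.01,"hand": -1}

```text
time: 16.0
tool_pos: [0.6329, 0.0546, 0.0064]
tcp_rot: [0.707, 0.002, 0.707, -0.004]
contact_force: [-1.9, 0.5, 0.6]
finger_gap: 0.0
```

```bash
python3 - <<'E'
from h import *
plan([.516,.119,.007],0.0)
rk(save='14')
E
```

```text
t 16.0 pos [0.6329 0.0546 0.0064] zang -0.008 q [ 0.09  0.55 -0.24  0.78 -0.    1.67] F [-1.9  0.5  0.6] gap 0.0
 shift [-0.001  0.063 -0.117] yaw -0.007509831483970109
top rack [ 0.6651  0.0423 -0.0136] cost 0.044 p 0.61 | bay ctr [-18.   9.] ang -0.005 L [-17. 139.] R [ -19. -121.]
side rack [0.6639 0.011  0.0048] cost 0.007 p 0.95 | bay ctr [-19. -23.] ang 0.014 L [-21. 107.] R [ -17. -153.]
```

Almost home; one small final press, then retract and look unoccluded.

Emit:
servo_tool:
  commands:
    - {"translation": [0,0.0,0.001],"yaw": 0,"hand": -1}
    - {"translation": [0,0.0,0.002],"yaw": 0,"hand": -1}
    - {"translation": [0,0.0,0.003],"yaw": 0,"hand": -1}

```text
time: 16.5
tool_pos: [0.6356, 0.0534, 0.0062]
tcp_rot: [0.707, 0.002, 0.707, -0.004]
contact_force: [-5.4, 0.6, 1.9]
finger_gap: -0.0004
```

Emit:
servo_tool:
  commands:
    - {"translation": [0,0.0,-0.02],"yaw": 0,"hand": -1}
    - {"translation": [0,0.0,-0.06],"yaw": 0,"hand": -1}
    - {"translation": [-0.04,0.0,-0.1],"yaw": 0,"hand": -1}
    - {"translation": [-0.08,0.0,-0.14],"yaw": 0,"hand": -1}
    - {"translation": [-0.12,0.0,-0.18],"yaw": 0,"hand": -1}

```text
time: 17.0
tool_pos: [0.4685, 0.055, 0.1133]
tcp_rot: [0.707, 0.002, 0.707, -0.005]
contact_force: [0.1, 0.2, 1.6]
finger_gap: 0.0001
```

```bash
python3 - <<'E'
from h import *
plan([.4,.2,.15],0.0)
rk(save='15')
E
```

```text
t 17.0 pos [0.4685 0.055  0.1133] zang -0.009 q [ 0.12  0.16 -0.53  0.88 -0.    1.7 ] F [0.1 0.2 1.6] gap 0.0
 shift [-0.037  0.144 -0.07 ] yaw -0.009161977563350687
top rack [ 0.6661  0.0451 -0.0124] cost 0.004 p 0.71 | bay ctr [-17.  11.] ang -0.003 L [-17. 141.] R [ -17. -119.]
side rack [ 0.6645  0.0375 -0.0038] cost 0.009 p 0.89 | bay ctr [-19.   4.] ang 0.005 L [-19. 134.] R [ -18. -126.]
```

View pics/c15.png

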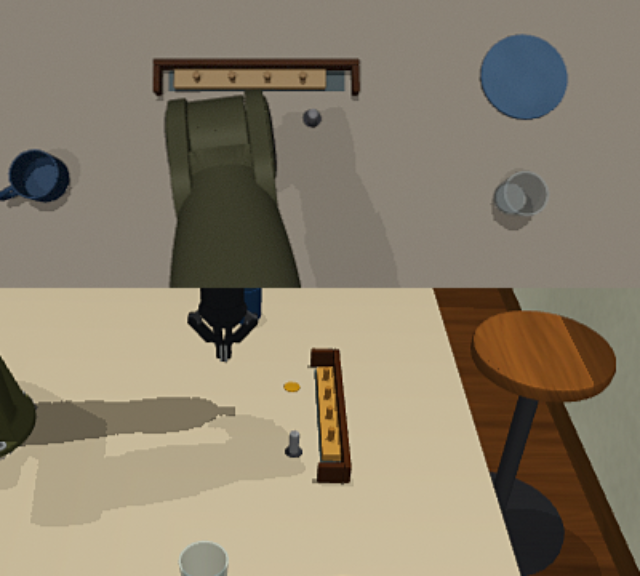

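```bash
python3 - <<'E'
from station import manip
print(manip.finish_job())
E
```

```text
the job is handed in; nothing more can be done
None
```

The rack is in the bay, flat against the back fence between the cheeks, and I handed the job in after about 17 s of the 67 s allowed.

**How it went:**
- I pushed the rack about 115 mm to the left with shut fingertips on its end face.
- I pushed its right end forward to angle it to about 0.43 rad.
- I slid it along its length, past the post and into the bay, with the fingertip pushing sideways on one peg.
- I pushed the left end round and pressed the rack gently against the fence. The contact force was about 5 N.

**On the way:** with the right end in the bay, both cameras put that end at bay x of about -26 mm and the other end at about -137 mm, which meets the midway condition.

**Final check, arm withdrawn:**

| | Top camera | Side camera |
|---|---|---|
| Rack centre, bay x | -17 mm | -19 mm |
| Rack centre, bay y | 11 mm | 4 mm |
| Angle to the fence | -0.003 rad | 0.005 rad |
| Ends, bay x | -17 mm and -17 mm | -19 mm and -18 mm |

**Disagreements:** the cameras differ by about 7 mm along the fence, well inside the 40 mm limit. Several mid-run rack fits were wrong, some by 20 to 50 mm along its length, because the arm hid part of it. I used the unobstructed camera or my own known moves at those points.

**Other objects:** by eye, the mug, tumbler and trivet are where they started in the last pictures. I did not re-measure their positions, and no lifting or tipping of the rack showed in the pictures.

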